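# Close down the microscope bench

### The job

The inspection is finished: first put every electronic part that lies on the grey mat (heat sink, radio module, fan, battery pack, transformer, whichever are there) into the blue tote, setting each one down gently rather than dropping it, while both lamps are still lit. Only then turn both lamp dimmers on the white unit fully anticlockwise to their end stops, so that both are off. Leave the bottle and the mug where they stand.

Things in the scene. Friction and masses are not known exactly. Their poses are not given: they have to be found in the camera images.
- heatsink: Heat sink: bare aluminium block with 7 fins running along its length, 90 x 46 x 28 mm (x, y, z), 0.2 kg. Origin at the centre of its underside, x along its length, z up. Starts flat on the mat (z = 0); may be absent. Mass may differ by 20 percent.
- rfmodule: Radio module: green circuit board 96 x 50 x 6 mm carrying a steel shield can 74 x 42 mm (centred 6 mm toward -x) up to 24 mm above the underside and a white connector near +x, 0.12 kg. Origin at the centre of its underside, x along its length, z up. Starts flat on the mat (z = 0); may be absent. Mass may differ by 20 percent.
- fan: Cooling fan: black square frame 60 x 60 x 25 mm with a grey rotor disc and a pale hub on top, 0.09 kg. Origin at the centre of its underside, x along its length, z up. Starts flat on the mat (z = 0); may be absent. Mass may differ by 20 percent.
- battery: Battery pack: yellow block 100 x 40 x 24 mm with a black end at +x and a plain paper label on top, 0.22 kg. Origin at the centre of its underside, x along its length, z up. Starts flat on the mat (z = 0); may be absent. Mass may differ by 20 percent.
- transformer: Small transformer: dark steel block 70 x 50 x 34 mm with a copper winding bulging 2 mm at the middle of its long sides (seen only, not solid) and an orange top plate, 0.4 kg. Origin at the centre of its underside, x along its length, z up. Starts flat on the mat (z = 0); may be absent. Mass may differ by 20 percent.
- tote: Blue open-topped plastic tote, fixed to the bench, outside 250 x 270 x 75 mm (x, y, z), walls and floor 6 mm thick, inside 238 x 258 mm. Origin at the centre of its underside, z up. It may stand on the left or the right, at any small yaw.
- unit: White lamp dimmer unit, fixed to the bench, 150 x 250 mm, top face at 61 mm, with two rotary dimmers on top, 120 mm apart along its y axis (black at +y, blue at -y). Origin at the centre of its underside. A red dot beside each dimmer, on the unit's -x side, marks the off (minimum) position; white dots that get larger mark the scale clockwise from it.
- dimmer_a (a joint): Angle of the black dimmer in rad: 0 at the anticlockwise end stop (off), growing clockwise as seen from above to 4.5 at the other stop. Turns about the vertical with a light friction of 0.04 N m and stays where it is left.
- dimmer_a_grip (a point): Grip point of the black dimmer: on its axis, 37 mm above the unit's top face. The grip is an upright bar 49 mm long (along this frame's x), 14 mm wide (along y), its top 7 mm above this point, rising 30 mm above a disc of 52 mm diameter. The frame turns with the dimmer; the white pointer line on the bar lies toward -x, and points to the red dot when off.
- dimmer_b (a joint): Angle of the blue dimmer in rad: 0 at the anticlockwise end stop (off), growing clockwise as seen from above to 4.5 at the other stop. Turns about the vertical with a light friction of 0.04 N m and stays where it is left.
- dimmer_b_grip (a point): Grip point of the blue dimmer: on its axis, 37 mm above the unit's top face. The grip is an upright bar 49 mm long (along this frame's x), 14 mm wide (along y), its top 7 mm above this point, rising 30 mm above a disc of 52 mm diameter. The frame turns with the dimmer; the white pointer line on the bar lies toward -x, and points to the red dot when off.
- cleaner: Bystander: clear plastic bottle with red cap, 52 mm diameter, 130 mm tall. Origin at the centre of its underside. Leave it where it is.
- mug: Bystander: white mug, 80 mm diameter, 90 mm tall, handle at +y. Origin at the centre of its underside. Leave it where it is.
Not all that is in view belongs to the job. What is shaped like the heatsink but pink or red is not meant.

How it is judged (in metres and radians):
On the way, in this order (a step that is already met when the one before it is completed fails the run):
1. every part present lies in the tote while both dimmers are still up (x of heatsink in the frame of tote between -0.119 and 0.119 m and y of heatsink in the frame of tote between -0.129 and 0.129 m and z of heatsink in the frame of tote between 0 and 0.065 m and x of rfmodule in the frame of tote between -0.119 and 0.119 m and y of rfmodule in the frame of tote between -0.129 and 0.129 m and z of rfmodule in the frame of tote between 0 and 0.065 m and x of fan in the frame of tote between -0.119 and 0.119 m and y of fan in the frame of tote between -0.129 and 0.129 m and z of fan in the frame of tote between 0 and 0.065 m and x of battery in the frame of tote between -0.119 and 0.119 m and y of battery in the frame of tote between -0.129 and 0.129 m and z of battery in the frame of tote between 0 and 0.065 m and x of transformer in the frame of tote between -0.119 and 0.119 m and y of transformer in the frame of tote between -0.129 and 0.129 m and z of transformer in the frame of tote between 0 and 0.065 m and value of joint each of dimmer_a, dimmer_b above 1.2 rad), for 0.2 s.
2. both dimmers at their anticlockwise stops (value of joint each of dimmer_a, dimmer_b below 0.1 rad), for 0.2 s.
At the end, for the whole second after the job is handed in: Every part present is at rest in the tote (its origin within the inside walls and less than 65 mm above the tote's underside), and both dimmers read less than 0.1 rad (all of step 2 and x of heatsink in the frame of tote between -0.119 and 0.119 m and y of heatsink in the frame of tote between -0.129 and 0.129 m and z of heatsink in the frame of tote between 0 and 0.065 m and x of rfmodule in the frame of tote between -0.119 and 0.119 m and y of rfmodule in the frame of tote between -0.129 and 0.129 m and z of rfmodule in the frame of tote between 0 and 0.065 m and x of fan in the frame of tote between -0.119 and 0.119 m and y of fan in the frame of tote between -0.129 and 0.129 m and z of fan in the frame of tote between 0 and 0.065 m and x of battery in the frame of tote between -0.119 and 0.119 m and y of battery in the frame of tote between -0.129 and 0.129 m and z of battery in the frame of tote between 0 and 0.065 m and x of transformer in the frame of tote between -0.119 and 0.119 m and y of transformer in the frame of tote between -0.129 and 0.129 m and z of transformer in the frame of tote between 0 and 0.065 m and linear speed of each of heatsink, rfmodule, fan, battery, transformer below 0.02 m/s); the robot touches nothing.
It fails at once if the bottle is pushed more than 40 mm (distance of cleaner from where it was at the start of the episode above 0.04 m).
It fails at once if the mug is pushed more than 40 mm (distance of mug from where it was at the start of the episode above 0.04 m).
It fails at once if a part is dropped or thrown into the tote ((x of heatsink in the frame of tote between -0.119 and 0.119 m and y of heatsink in the frame of tote between -0.129 and 0.129 m and z of heatsink in the frame of tote between 0 and 0.1 m and linear speed of heatsink above 1.1 m/s) or (x of rfmodule in the frame of tote between -0.119 and 0.119 m and y of rfmodule in the frame of tote between -0.129 and 0.129 m and z of rfmodule in the frame of tote between 0 and 0.1 m and linear speed of rfmodule above 1.1 m/s) or (x of fan in the frame of tote between -0.119 and 0.119 m and y of fan in the frame of tote between -0.129 and 0.129 m and z of fan in the frame of tote between 0 and 0.1 m and linear speed of fan above 1.1 m/s) or (x of battery in the frame of tote between -0.119 and 0.119 m and y of battery in the frame of tote between -0.129 and 0.129 m and z of battery in the frame of tote between 0 and 0.1 m and linear speed of battery above 1.1 m/s) or (x of transformer in the frame of tote between -0.119 and 0.119 m and y of transformer in the frame of tote between -0.129 and 0.129 m and z of transformer in the frame of tote between 0 and 0.1 m and linear speed of transformer above 1.1 m/s)).
Of heatsink, rfmodule, fan, battery, transformer only 3 to 5 are there at a start; the rules pass over those that are not, and their reading is None.
At some moment in a run one of heatsink, rfmodule, fan, battery, transformer may be knocked a few centimetres aside while the robot is not near it.
It also fails if it takes over 210 s, if anything falls off the work surface, if the arm or the gripper's body presses on something with over 40 N, if the wrist force passes 120 N, or if a joint passes its speed limit or range.

### The arm

A 6-joint arm with a two-finger parallel gripper is mounted at the origin on the work surface. World frame = base frame: x ahead of the robot, y to its left, z up, the work surface at z = 0. Lengths are in mm, angles in rad, forces in N, time in s.
With the tool pointing down it reaches from about 375 to 825 mm from the base axis. Payload 5.5 kg.
Tool frame: the origin (TCP) lies at the very end of the fingers, on their centre line; the grasp point (between the pads) lies 19 mm behind it (arm.hold_point_z is the distance from the TCP to the grasp point, in mm); x points along the fingers, z is the direction in which the jaws open and shut, and the axes are right-handed (so a half turn about x gives the same grasp; the last joint's range is limited). The gripper opens to 85 mm and grips with 20 to 120 N. Pads are 22 mm wide; open, the fingers measure 114 mm over their backs; the gripper's body (76 mm by 85 mm) begins 54 mm behind the grasp point. The pads swing forward as they close: fully open they stand 13 mm farther back than shut.
Start: joints at [1.313, 0.314, -0.047, 1.21, 0, 1.571], TCP at [152.969, 580.168, 231.299] pointing down, gripper open.
Joint ranges: [-2.67, 2.67], [-0.69, 1.73], [-1.03, 1.25], [-2.08, 2.16], [-1.42, 1.45], [-3.14, 3.14]. Speed limits (rad/s): [2.39, 2.39, 3.01, 3.14, 3.14, 3.14].

### API

Orientations are given as a unit quaternion [w, x, y, z].
In Python, from cell import arm gives the robot as it stands. The module is installed in compiled form; this text tells all that it offers. Calls block until the motion is done:
- arm.move_pose(position, orientation): joint-space move of the TCP to a pose.
- arm.move_l(position, velocity=150, frame=None, force_limit=None): straight line of the TCP; frame=None keeps the orientation; velocity is the mean speed in mm/s. With force_limit (N) it stops when the force on the tool has changed by that much, and returns True; else False.
- arm.move_joints(angles): joint-space move.
- arm.ungrasp() and arm.gripper_close(strength=None): open the fingers fully, or close them until they stop; strength is the grip in N (None keeps the last).
- arm.sleep(seconds).
- arm.solve_ik(position, orientation): joint angles nearest the present ones, or None.
- arm.get_obs(): the state.
- arm.read_camera(name): name is "scene" or "top" or "wrist"; returns the picture (400x640x3 uint8, red, green, blue); there is no depth.
- arm.calibration(name): a dict with "fx", "fy", "cx", "cy" (pixels), "pose" (4x4, takes a point from camera to world coordinates); the wrist camera has in their place "tool_from_camera" (4x4, takes a point from camera to tool coordinates, whose origin is the TCP and whose axes are the tool frame's). Camera axes: x right, y down, z forward; pixel columns grow to the right and rows downward; lengths in mm; the calibration is good to about 2 mm. A picture is of the moment at which its call begins: read the wrist's pose just before it. calibration takes no time and is no camera call.
A pose or a line that the arm cannot do raises arm.MotionError and nothing moves.
- arm.finish_job(): hands the job in, once; it reports no verdict.
The state is a dict: "t": time; "joints": joint angles; "dq": joint speeds; "joint_efforts": joint torques, N m; "position": TCP position; "orientation": TCP orientation; "force": force on the tool from outside, world axes, zero at the start; "wrist_torque": the same for the moment, N m; "grip_width": finger opening in mm.
Only numpy, scipy, OpenCV 4.12 (cv2) and the standard library are available. Lean on these libraries where they do the work, as an engineer would, in place of code of your own. Each camera call takes 0.05 s, during which the arm holds its last target.

## Working session

There is one attempt and no reset: what is moved stays moved. The work goes in short steps, each a Python script; the robot and the scene stay as the last script left them, time stands still between calls to the robot, and variables do not carry over. Pictures are saved under pics/ and viewed, and the job is handed in when it is done.

```bash
mkdir -p pics
python3 - <<'E'
from cell import arm
import cv2
import numpy as np
np.set_printoptions(precision=3,suppress=True)
for n in ["scene","top","wrist"]:
    o=arm.get_obs(); im=arm.read_camera(n); cv2.imwrite(f"pics/{n}0.png",im[:,:,::-1])
    print(n,arm.calibration(n))
print(o)
E
```

```text
scene {'fx': 466.19643887724055, 'fy': 466.19643887724055, 'cx': 320.83770312695015, 'cy': 196.0632218484585, 'pose': array([[   0.627,    0.604,   -0.493, 1276.573],
       [   0.779,   -0.494,    0.386, -550.286],
       [  -0.01 ,   -0.625,   -0.78 , 1145.848],
       [   0.   ,    0.   ,    0.   ,    1.   ]])}
top {'fx': 376.87286974368095, 'fy': 376.87286974368095, 'cx': 321.6227067659893, 'cy': 201.01454266049353, 'pose': array([[  -0.147,   -0.967,    0.207,  404.153],
       [  -0.989,    0.145,   -0.025,   -0.236],
       [  -0.005,   -0.208,   -0.978, 1160.384],
       [   0.   ,    0.   ,    0.   ,    1.   ]])}
wrist {'fx': 279.1333782043128, 'fy': 279.1333782043128, 'cx': 322.4776583612117, 'cy': 199.18024146767394, 'tool_from_camera': array([[  -0.   ,   -0.305,    0.952, -142.36 ],
       [  -0.001,   -0.952,   -0.305,   77.41 ],
       [   1.   ,   -0.001,   -0.   ,    0.589],
       [   0.   ,    0.   ,    0.   ,    1.   ]])}
{'t': 0.1, 'joints': array([ 1.313,  0.314, -0.048,  1.21 ,  0.   ,  1.571]), 'dq': array([ 0.002, -0.002,  0.003, -0.001, -0.002,  0.001]), 'joint_efforts': array([ -0.001, -54.077,  34.054,   0.011,  -0.   ,  -0.   ]), 'position': array([152.838, 579.677, 230.507]), 'orientation': array([ 0.56 , -0.432,  0.561,  0.431]), 'force': array([-0.667,  0.162, -0.88 ]), 'wrist_torque': array([-0.062,  0.014,  0.03 ]), 'grip_width': 85.07617766375448}
```

View pics/top0.png

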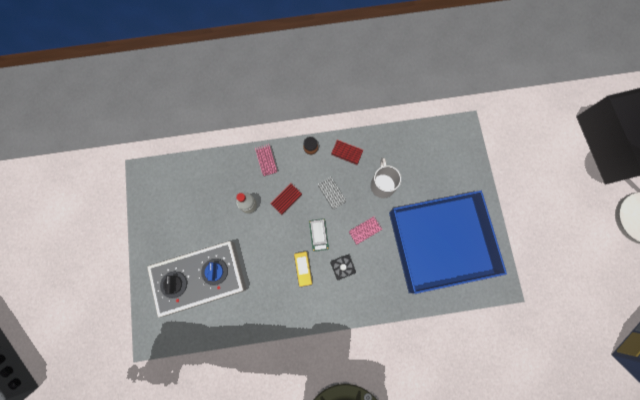

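View pics/scene0.png

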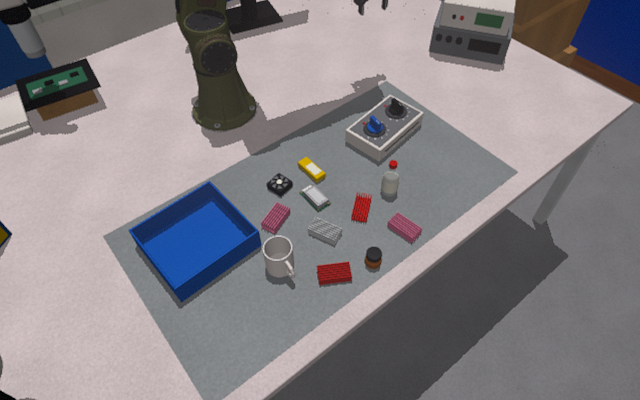

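View pics/wrist0.png

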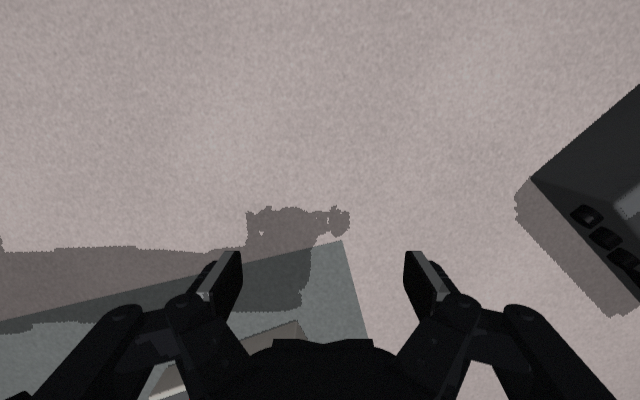

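The top view shows four parts: the heat sink (332,192), radio module (318,234), battery (303,268) and fan (343,267). The pink and red blocks are decoys, and I see no transformer. The tote is on the right (448,243), and the dimmers are at (173,284) and (213,271).

```bash
cat > h.py <<'E'
from cell import arm
import cv2, numpy as np
from scipy.spatial.transform import Rotation as R
np.set_printoptions(precision=3,suppress=True)
def qR(q): return R.from_quat([q[1],q[2],q[3],q[0]]).as_matrix()
def Rq(M):
    q=R.from_matrix(M).as_quat(); return np.array([q[3],q[0],q[1],q[2]])
def down(yaw):
    """tool down, jaw axis (tool z) horizontal along world angle yaw"""
    x=np.array([0,0,-1.]); z=np.array([np.cos(yaw),np.sin(yaw),0]); return Rq(np.stack([x,np.cross(z,x),z],1))
def campose(name,o=None):
    c=arm.calibration(name)
    if 'pose' in c: return c,np.array(c['pose'])
    T=np.eye(4);T[:3,:3]=qR(o['orientation']);T[:3,3]=o['position']
    return c,T@np.array(c['tool_from_camera'])
def ray(c,P,uv):
    d=P[:3,:3]@np.array([(uv[0]-c['cx'])/c['fx'],(uv[1]-c['cy'])/c['fy'],1.]); return P[:3,3],d/np.linalg.norm(d)
def onz(c,P,uv,z):
    p,d=ray(c,P,uv); return p+d*(z-p[2])/d[2]
def proj(c,P,X):
    q=P[:3,:3].T@(np.asarray(X,float)-P[:3,3]); return np.array([c['fx']*q[0]/q[2]+c['cx'],c['fy']*q[1]/q[2]+c['cy']])
def tri(rays):
    A=np.zeros((3,3));b=np.zeros(3)
    for p,d in rays:
        M=np.eye(3)-np.outer(d,d);A+=M;b+=M@p
    return np.linalg.solve(A,b)
def snap(name,fn):
    o=arm.get_obs(); im=arm.read_camera(name)[:,:,::-1].copy(); cv2.imwrite(f"pics/{fn}.png",im)
    c,P=campose(name,o); np.savez(f"pics/{fn}.npz",P=P,**{k:c[k] for k in('fx','fy','cx','cy')}); return im,c,P
def load(fn):
    z=np.load(f"pics/{fn}.npz"); return cv2.imread(f"pics/{fn}.png"),{k:float(z[k]) for k in('fx','fy','cx','cy')},z['P']
E
python3 - <<'E'
from h import *
im=cv2.imread('pics/top0.png')
cv2.imwrite('pics/top0z.png',cv2.resize(im[160:320,130:530],(800,320),interpolation=cv2.INTER_CUBIC))
c,P=campose('top')
for n,uv,z in [('hs',(332,192),28),('rf',(318,234),20),('bat',(303,268),24),('fan',(343,267),25),('tote',(448,243),6),('A',(173,284),105),('B',(213,271),105),('clean',(247,204),0),('mug',(387,184),0),('jar',(311,146),0)]: print(n,onz(c,P,uv,z))
print([ (k,onz(c,P,k,75)) for k in [(391,209),(482,193),(504,272),(412,292)]])
for p in [(600,-150,330),(520,-60,330)]:
  for yaw in (0,np.pi/2,-np.pi/2,np.pi): print(p,yaw,arm.solve_ik(p,down(yaw)), 'cam offset', qR(down(yaw))[:,1]*77)
E
```

```text
hs [666.765 -65.533  28.   ]
rf [545.377  -3.921  20.   ]
bat [451.144  54.89   24.   ]
fan [436.505 -63.04   25.   ]
tote [ 461.156 -392.608    6.   ]
A [457.491 409.37  105.   ]
B [476.295 297.7   105.   ]
clean [674.589 203.2     0.   ]
mug [ 673.147 -243.827    0.   ]
jar [835.179 -23.141  -0.   ]
[((391, 209), array([ 579.678, -225.842,   75.   ])), ((482, 193), array([ 587.201, -500.041,   75.   ])), ((504, 272), array([ 354.39 , -507.611,   75.   ])), ((412, 292), array([ 338.603, -240.172,   75.   ]))]
(600, -150, 330) 0 [-0.245  0.335  0.205  1.44   0.     1.326] cam offset [ 0. 77.  0.]
(600, -150, 330) 1.5707963267948966 [-0.245  0.335  0.205  1.44   0.    -0.245] cam offset [-77.   0.   0.]
(600, -150, 330) -1.5707963267948966 [-0.245  0.335  0.205  1.44   0.     2.897] cam offset [77.  0.  0.]
(600, -150, 330) 3.141592653589793 [-0.245  0.335  0.205  1.44   0.    -1.816] cam offset [ -0. -77.   0.]
(520, -60, 330) 0 [-0.115  0.147 -0.036  1.388  0.     1.456] cam offset [ 0. 77.  0.]
(520, -60, 330) 1.5707963267948966 [-0.115  0.147 -0.036  1.388  0.    -0.115] cam offset [-77.   0.   0.]
(520, -60, 330) -1.5707963267948966 [-0.115  0.147 -0.036  1.388  0.     3.027] cam offset [77.  0.  0.]
(520, -60, 330) 3.141592653589793 [-0.115  0.147 -0.036  1.388  0.    -1.686] cam offset [ -0. -77.   0.]
```

View pics/top0z.png

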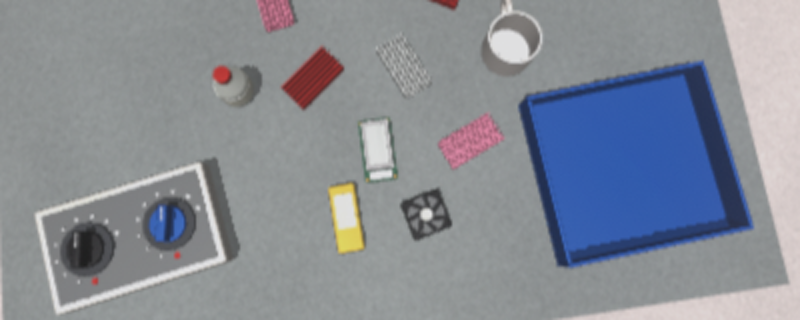

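Run:
```python
from h import *
for i,(p) in enumerate([(500,-40,230),(600,20,230)]):
    arm.move_pose(p,down(np.pi/2)); 
    arm.sleep(0.3); snap('wrist',f'w1_{i}')
print(arm.get_obs()['t'],arm.get_obs()['position'])
```

```text
3.9083 [599.579  19.481 230.451]
```

View pics/w1_0.png

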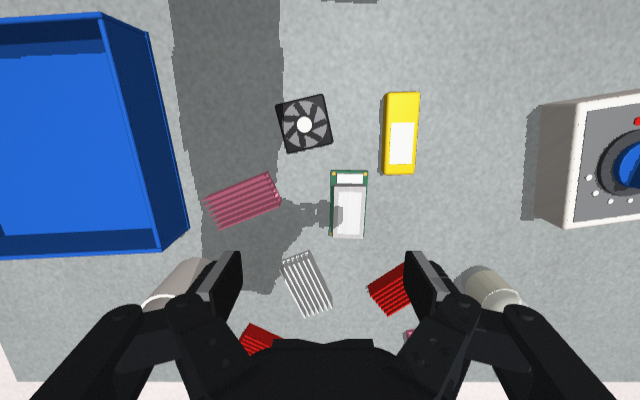

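View pics/w1_1.png

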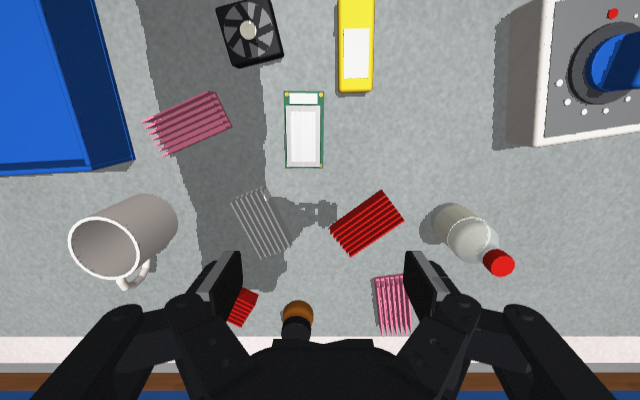

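Both wrist views show all four parts: fan (304,124) and (250,33), battery (400,133) and (357,45), radio module (349,204) and (304,130), heat sink (307,285) and (260,222). I'll zoom in to read the corners.

Run:
```python
import cv2,numpy as np
def crop(fn,x0,y0,w,h,s,out):
    im=cv2.imread(f'pics/{fn}.png')[y0:y0+h,x0:x0+w]
    im=cv2.resize(im,None,fx=s,fy=s,interpolation=cv2.INTER_CUBIC)
    for k in range(0,w,20):
        cv2.line(im,(k*s,0),(k*s,6),(0,0,255),1); cv2.putText(im,str(x0+k),(k*s,16),0,.35,(0,0,255),1)
    for k in range(0,h,20):
        cv2.line(im,(0,k*s),(6,k*s),(0,0,255),1); cv2.putText(im,str(y0+k),(8,k*s+4),0,.35,(0,0,255),1)
    cv2.imwrite(f'pics/{out}.png',im)
crop('w1_0',265,85,160,95,5,'w1_0a'); crop('w1_0',270,165,110,110,5,'w1_0b0')
crop('w1_0',270,165,150,120,5,'w1_0b'); crop('w1_1',210,0,170,120,4,'w1_1a'); crop('w1_1',220,85,130,118,5,'w1_1b')
crop('w1_0',270,240,80,85,6,'w1_0c');crop('w1_1',220,175,90,90,6,'w1_1c')
```

```text
(no output)
```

View pics/w1_0a.png

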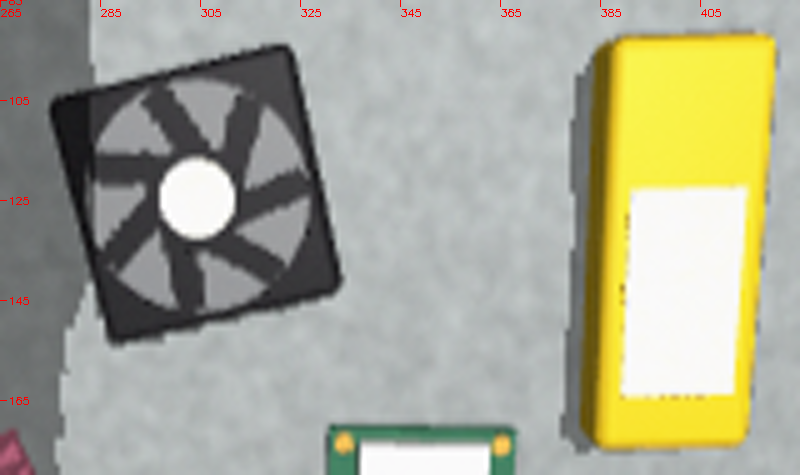

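View pics/w1_1a.png

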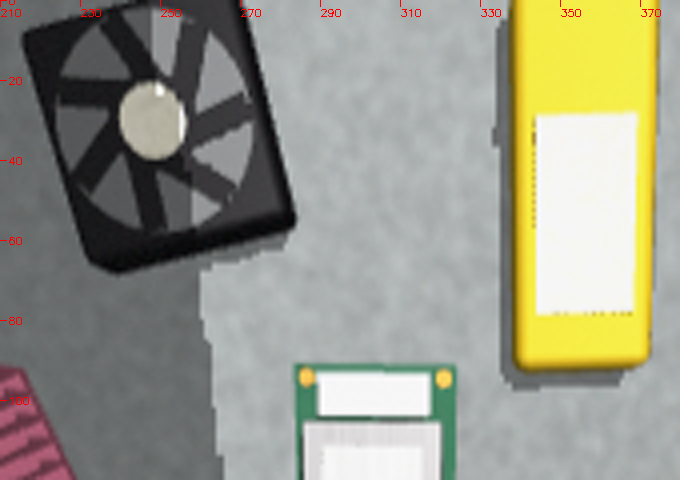

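View pics/w1_0b.png

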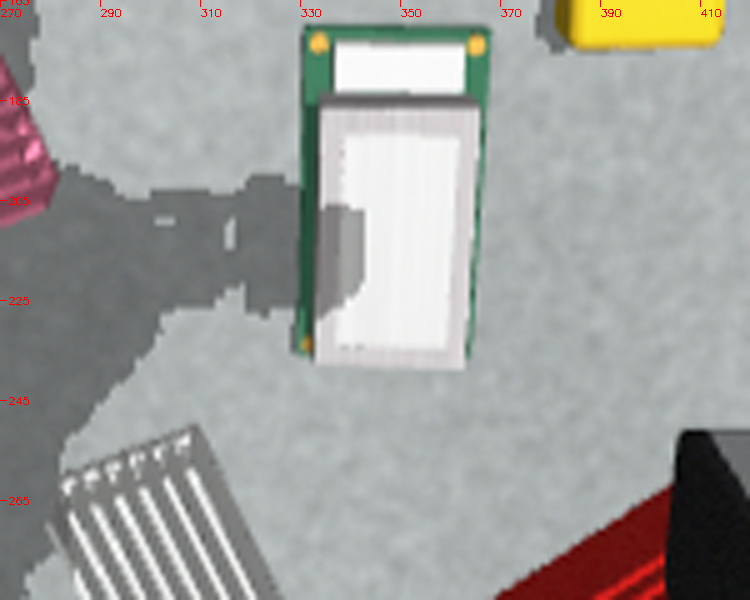

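View pics/w1_1b.png

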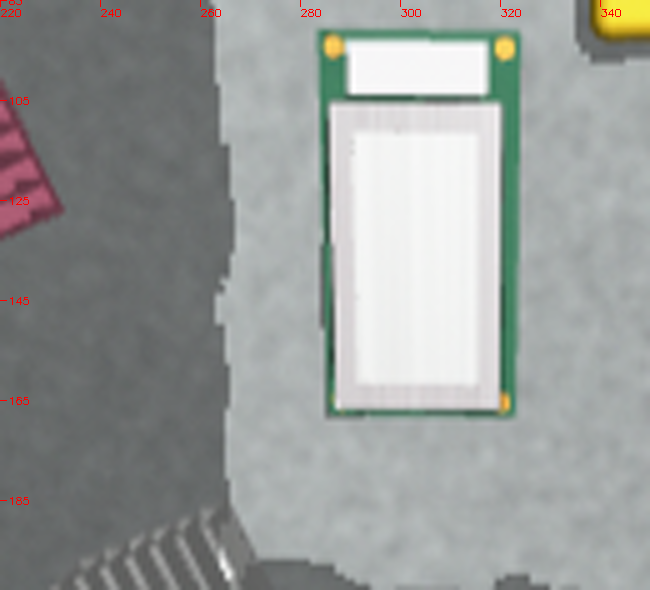

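View pics/w1_0c.png

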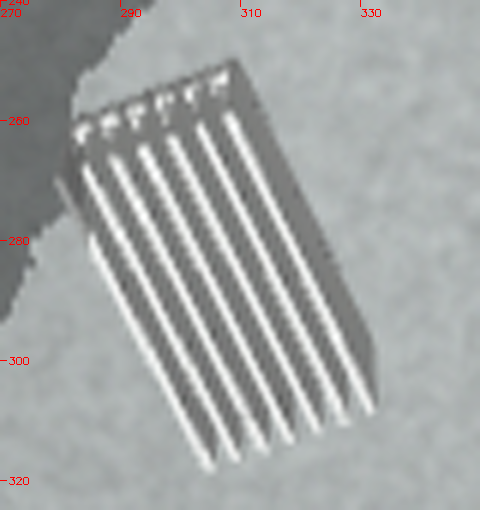

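View pics/w1_1c.png

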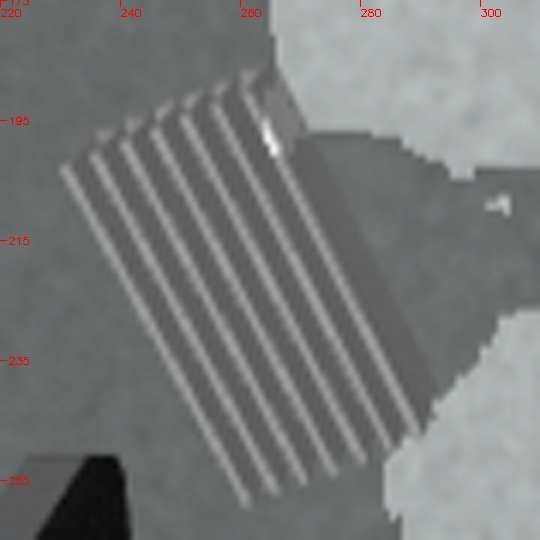

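```bash
cat > meas.py <<'E'
from h import *
def meas(name,f0,f1,a,b):
    _,c,P=load(f0);_,c1,P1=load(f1)
    X=np.array([tri([ray(c,P,u),ray(c1,P1,v)]) for u,v in zip(a,b)])
    print(name,'mean',X.mean(0));print(X)
    if len(X)==4: print(' sides',[round(float(np.linalg.norm((X[i]-X[(i+1)%4])[:2])),1) for i in range(4)],'yaw of side 1-2 deg',np.degrees(np.arctan2(*((X[2]+X[3]-X[1]-X[0])/2)[[1,0]])) )
    return X
E
python3 - <<'E'
from meas import *
meas('label','w1_0','w1_1',[(391.4,122.6),(414.6,122.4),(411.8,164.2),(389.2,164.2)],[(344.3,29),(369.3,28.3),(368.3,78.5),(344,79)])
meas('rfcan','w1_0','w1_1',[(334,186.6),(366,186.6),(363,238.6),(333.2,238)],[(286,105.6),(320,105.6),(320.6,167),(287.4,167)])
meas('hs','w1_0','w1_1',[(279.7,270),(308,259.2),(332,308.7),(305,318.3)],[(230.8,203),(260.8,189.2),(289.7,247),(261.2,259.2)])
meas('fanhub','w1_0','w1_1',[(304.6,124.6)],[(248.5,30)])
_,c,P=load('w1_0')
def f(n,pts,z):
    X=np.array([onz(c,P,u,z) for u in pts]);print(n,X.mean(0),[round(float(np.linalg.norm((X[i]-X[(i+1)%4])[:2])),1) for i in range(4)],'yaw',np.degrees(np.arctan2(*((X[2]+X[3]-X[1]-X[0])/2)[[1,0]])))
f('fan',[(275.4,105),(323,94),(333.4,143),(287,153.4)],25)
f('bat',[(387.4,92.6),(420,92),(414,174),(385,174)],24)
f('rfcan',[(334,186.6),(366,186.6),(363,238.6),(333.2,238)],24)
f('hs',[(279.7,270),(308,259.2),(332,308.7),(305,318.3)],28)
# tote rim from top camera refined
c,P=campose('top')
X=np.array([onz(c,P,k,75) for k in [(391,209),(482,193),(504,272),(412,292)]]);print(X)
E
```

```text
label mean [462.899  58.261  23.752]
[[437.649  44.03   22.659]
 [437.399  71.37   24.494]
 [488.107  72.744  24.921]
 [488.442  44.899  22.933]]
 sides [27.3, 50.7, 27.8, 50.8] yaw of side 1-2 deg 1.2654240955381204
rfcan mean [554.702  -3.696  22.314]
[[517.755 -23.988  21.852]
 [517.604  16.964  23.336]
 [591.908  16.962  22.199]
 [591.542 -24.723  21.868]]
 sides [41.0, 74.3, 41.7, 73.8] yaw of side 1-2 deg -0.28507072491281554
hs mean [668.751 -62.256  30.719]
[[637.581 -99.528  28.744]
 [618.387 -58.901  31.835]
 [699.423 -25.128  32.782]
 [719.612 -65.468  29.514]]
 sides [44.9, 87.8, 45.1, 88.8] yaw of side 1-2 deg 22.58641607879477
fanhub mean [439.675 -60.564  27.558]
[[439.675 -60.564  27.558]]
fan [439.757 -60.698  25.   ] [57.4, 57.8, 58.8, 58.1] yaw 12.08523349928628
bat [452.121  57.138  24.   ] [38.0, 97.7, 36.9, 97.1] yaw 1.9385144216651409
rfcan [554.111  -3.962  24.   ] [41.3, 73.9, 40.9, 73.0] yaw -0.30837605784485767
hs [670.853 -62.478  28.   ] [43.7, 89.5, 43.9, 89.6] yaw 22.423185502337663
[[ 579.678 -225.842   75.   ]
 [ 587.201 -500.041   75.   ]
 [ 354.39  -507.611   75.   ]
 [ 338.603 -240.172   75.   ]]
```

Measured heights agree with the text: battery 23.8, can 22–24, heat sink about 30 and fan hub 27.6 mm. Next I'll measure the tote with the wrist camera.

Run:
```python
from h import *
for i,(p) in enumerate([(500,-330,330),(500,-400,330)]):
    arm.move_pose(p,down(np.pi/2)); 
    arm.sleep(0.3); snap('wrist',f'w2_{i}')
print(arm.get_obs()['t'])
```

```text
6.4
```

View pics/w2_0.png

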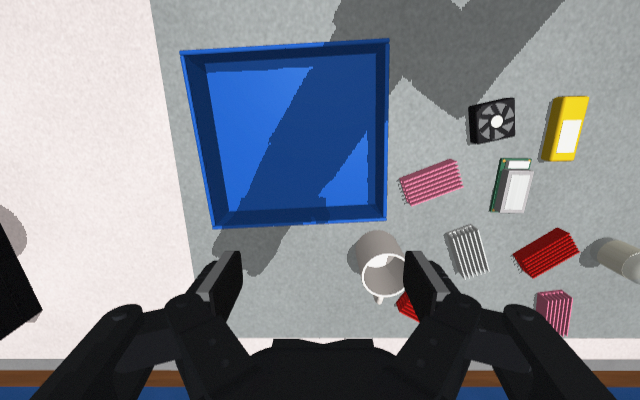

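View pics/w2_1.png

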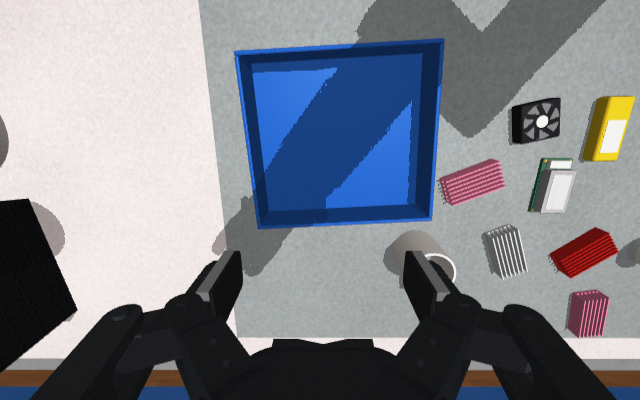

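The tote rim corners are at (180,52), (389,39), (386,219), (213,228) in the first view and (235,52), (444,40), (431,219), (259,228) in the second.

Run:
```python
from meas import *
X=meas('tote','w2_0','w2_1',[(180,52),(389,39),(386,219),(213,228)],[(235,52),(444,40),(431,219),(259,228)])
for fn,uv in (('w2_0',[(180,52),(389,39),(386,219),(213,228)]),('w2_1',[(235,52),(444,40),(431,219),(259,228)])):
    _,c,P=load(fn); Y=np.array([onz(c,P,u,75) for u in uv]); print(Y.mean(0),Y)
    print('xaxis yaw',np.degrees(np.arctan2(*((Y[2]+Y[3]-Y[1]-Y[0]))[[1,0]])),'yaxis',np.degrees(np.arctan2(*((Y[1]+Y[2]-Y[0]-Y[3]))[[1,0]]))-90)
_,c,P=load('w2_1'); print('floor',[onz(c,P,u,6) for u in [(253,72),(421,54),(409,205),(268,210)]])
```

```text
tote mean [ 467.691 -370.374   75.156]
[[ 353.043 -510.493   76.244]
 [ 338.388 -244.914   74.419]
 [ 584.395 -230.381   69.589]
 [ 594.938 -495.707   80.372]]
 sides [266.0, 246.4, 265.5, 242.3] yaw of side 1-2 deg 3.4389079065361137
[ 467.564 -371.438   75.   ] [[ 352.917 -511.056   75.   ]
 [ 338.023 -245.006   75.   ]
 [ 582.129 -231.715   75.   ]
 [ 597.186 -497.975   75.   ]]
xaxis yaw 3.090951559353306 yaxis 3.2204970269125255
[ 467.864 -371.427   75.   ] [[ 352.73  -510.847   75.   ]
 [ 338.999 -245.187   75.   ]
 [ 582.324 -232.629   75.   ]
 [ 597.401 -497.043   75.   ]]
xaxis yaw 3.09226178095823 yaxis 3.110729188731085
floor [array([ 368.074, -505.329,    6.   ]), array([ 343.162, -250.644,    6.   ]), array([ 583.406, -245.853,    6.   ]), array([ 592.906, -495.674,    6.   ])]
```

Tote centre is (467.5, -371) with yaw 3.1°. I'll start with the fan, which is nearest the tote.

```bash
cat > pp.py <<'E'
from h import *
TC=np.array([467.5,-371.]);TY=np.radians(3.1)
def slot(x,y):
    c,s=np.cos(TY),np.sin(TY); return TC+np.array([c*x-s*y,s*x+c*y])
def pick(xy,yawdeg,zt,w,strength=50):
    q=down(np.radians(yawdeg)+np.pi/2)
    arm.ungrasp(); arm.move_pose([*xy,140],q)
    arm.move_l([*xy,50],velocity=200)
    hit=arm.move_l([*xy,zt],velocity=60,force_limit=15)
    print('down hit',hit,arm.get_obs()['position'])
    if hit: return False
    arm.gripper_close(strength); arm.sleep(.3)
    o=arm.get_obs();print('closed width',o['grip_width'],'F',o['force'])
    arm.move_l([*xy,60],velocity=80); arm.sleep(.2)
    o=arm.get_obs();print('lifted width',o['grip_width'],'F',o['force'],o['t'])
    if abs(o['grip_width']-w)>6: print('BAD GRIP'); return False
    arm.move_l([*xy,200],velocity=250); return True
def place(sx,sy,zt,view=True):
    q=down(TY+np.pi/2); x,y=slot(sx,sy)
    arm.move_pose([x,y,200],q); arm.sleep(.2)
    arm.move_l([x,y,60],velocity=150)
    hit=arm.move_l([x,y,6+zt+1.5],velocity=40,force_limit=10)
    o=arm.get_obs();print('place hit',hit,o['position'],'w',o['grip_width'])
    arm.ungrasp(); arm.sleep(.2)
    arm.move_l([x,y,200],velocity=200)
def look(fn,p=(500,-40,230)):
    arm.move_pose(p,down(np.pi/2)); arm.sleep(.3); snap('wrist',fn); print('t',arm.get_obs()['t'])
E
python3 - <<'E'
from pp import *
if pick((439.7,-60.6),12.1,1,60):
    place(-58,-63,1); look('w3')
E
```

```text
down hit False [439.954 -60.626   1.163]
closed width 59.16382462746758 F [-1.447  0.338  4.73 ]
lifted width 59.23566935015822 F [-0.623 -0.012 -1.598] 11.4
place hit False [ 413.191 -437.262    8.822] w 58.81816453430436
t 19.7833
```

View pics/w3.png

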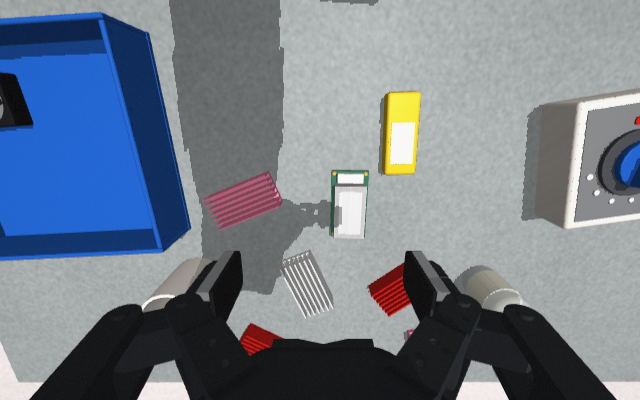

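The fan lies in the tote (10,100), and the other three parts haven't moved. Heat sink next.

Run:
```python
from pp import *
if pick((669.8,-62.4),22.5,1,46):
    place(58,-63,1); look('w4')
```

```text
down hit False [670.151 -62.44    1.306]
closed width 45.3837717570095 F [-0.344  0.243  5.797]
lifted width 45.05068125506309 F [-0.881 -0.443 -2.096] 24.2
place hit False [ 529.065 -430.953    8.878] w 45.35816011754314
t 32.6917
```

View pics/w4.png

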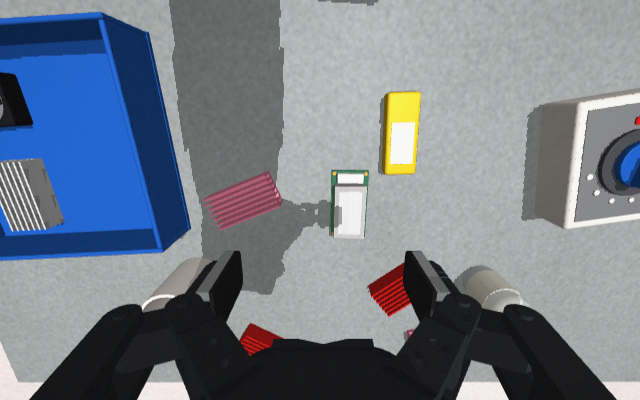

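The heat sink is in the tote (30,193) and the rest are unmoved. Radio module next.

Run:
```python
from pp import *
if pick((549,-3.8),-0.3,-1,50,40):
    place(58,63,-1); look('w5')
```

```text
down hit False [549.354  -3.81   -0.727]
closed width 48.13406675291488 F [-1.667 -1.182  4.525]
lifted width 47.97615640255138 F [-0.134 -0.436 -1.218] 36.8833
place hit False [ 522.241 -305.099    6.808] w 48.288190757103145
t 44.6833
```

View pics/w5.png

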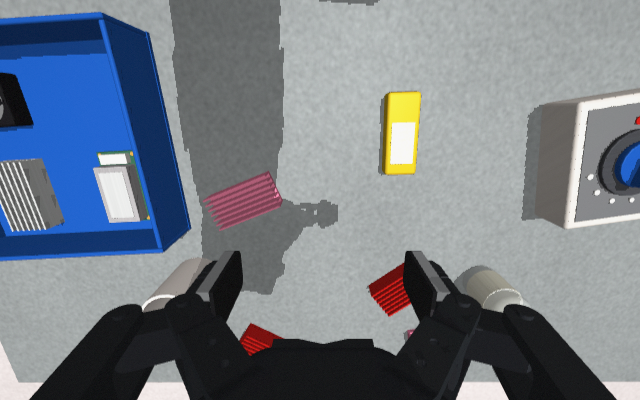

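The radio module is in the tote (120,188). The battery is last, and then I'll check the tote and the dimmers.

Run:
```python
from pp import *
if pick((452.3,57.4),1.6,1,40):
    place(-58,63,1)
    look('w6t',(500,-370,330)); look('w6u0',(480,330,300)); look('w6u1',(540,380,300)); snap('top','top6')
```

```text
down hit False [452.55   57.431   1.166]
closed width 39.18791032598449 F [-1.577 -0.94   4.911]
lifted width 39.11961240913374 F [ 0.174  0.36  -1.215] 48.9667
place hit False [ 406.429 -311.413    8.797] w 38.969076840094914
t 56.675
t 59.5083
t 60.2667
```

View pics/w6t.png

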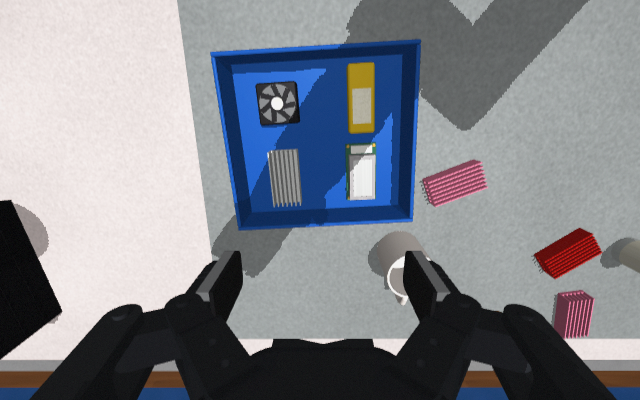

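View pics/w6u0.png

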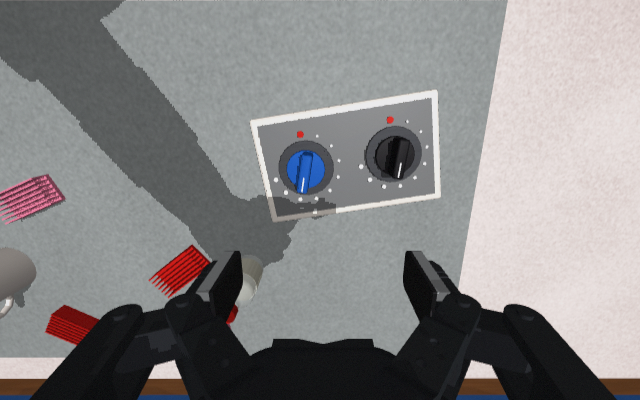

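View pics/w6u1.png

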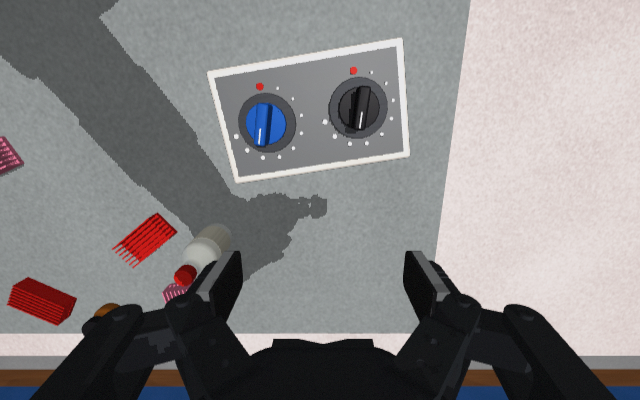

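View pics/top6.png

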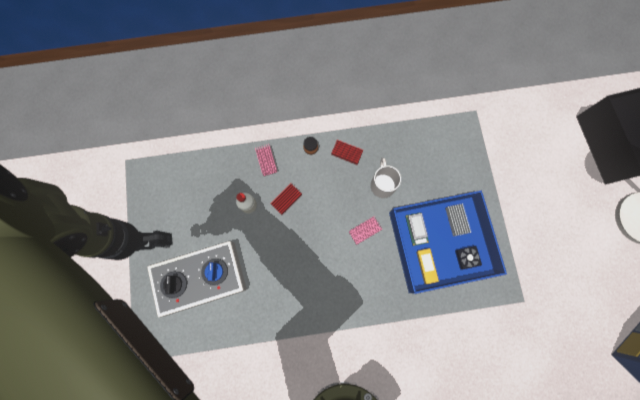

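All four parts are in the tote: fan (277,103), battery (361,98), heat sink (284,178) and radio module (361,172). Both dimmer pointers are on the side away from the red dots, so both dimmers are up. I'll zoom in on them.

Run:
```python
import cv2
def crop(fn,x0,y0,w,h,s,out):
    im=cv2.imread(f'pics/{fn}.png')[y0:y0+h,x0:x0+w]
    im=cv2.resize(im,None,fx=s,fy=s,interpolation=cv2.INTER_CUBIC)
    for k in range(0,w,20): cv2.putText(im,str(x0+k),(k*s,10),0,.35,(0,0,255),1)
    for k in range(0,h,20): cv2.putText(im,str(y0+k),(0,k*s+4),0,.35,(0,0,255),1)
    cv2.imwrite(f'pics/{out}.png',im)
crop('w6u0',250,105,180,110,4,'w6u0z');crop('w6u1',220,60,180,110,4,'w6u1z')
```

```text
(no output)
```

View pics/w6u0z.png

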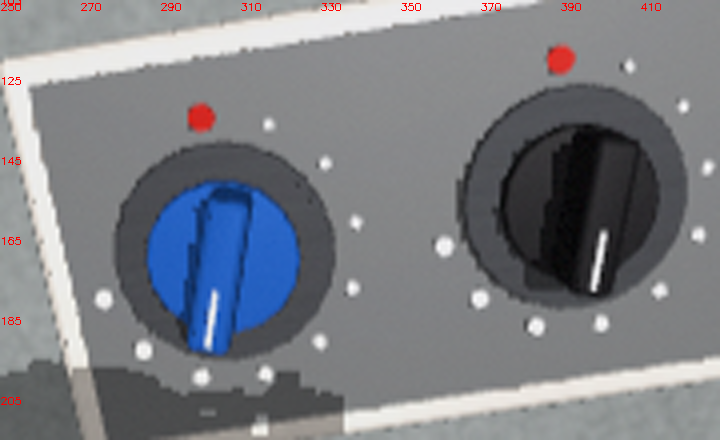

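View pics/w6u1z.png

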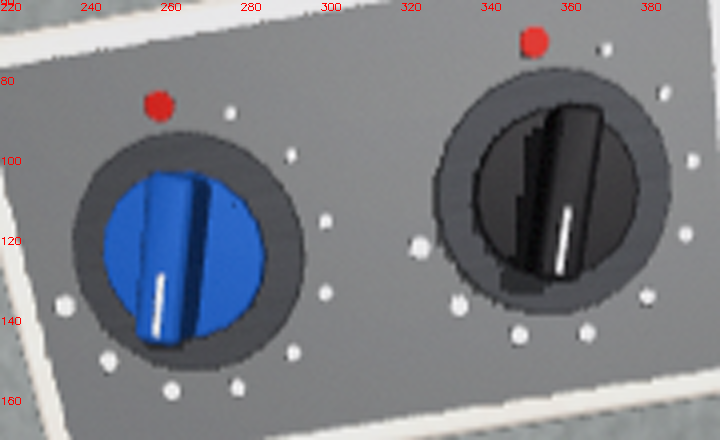

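Run:
```python
from meas import *
a=meas('blue bar ends,ptr','w6u0','w6u1',[(307,153.8),(302,192.5),(303.8,178),(302,191.5)],[(263.8,104.5),(260,145.5),(260.3,128.8),(259,143.8)])
b=meas('black','w6u0','w6u1',[(405,141),(398,178.8),(401,163),(398.5,177.5)],[(365,87),(359.5,128.8),(362.3,112),(360,128.8)])
r=meas('red b,a','w6u0','w6u1',[(300,134.2),(390,119.8)],[(260,86.3),(353.4,70.5)])
for n,X in(('blue',a),('black',b)):
  d=X[1]-X[0]; print(n,(X[0]+X[1])/2,'ptr yaw',np.degrees(np.arctan2(d[1],d[0])),'len',np.linalg.norm(d[:2]))
for fn in('w6u0','w6u1'):
  _,c,P=load(fn)
  E={'w6u0':[(307,153.8),(302,192.5),(405,141),(398,178.8)],'w6u1':[(263.8,104.5),(260,145.5),(365,87),(359.5,128.8)]}[fn]
  Y=[onz(c,P,u,105) for u in E]; print(fn,Y,(Y[0]+Y[1])/2,(Y[2]+Y[3])/2)
# disc ellipses
  D={'w6u0':[((115+335)/8+250,(142+358)/8+105),((460+688)/8+250,(85+308)/8+105)],'w6u1':[((73+304)/8+220,(132+370)/8+60),((433+671)/8+220,(68+316)/8+60)]}[fn]
  print('disc @75', [onz(c,P,u,75) for u in D])
```

```text
blue bar ends,ptr mean [486.186 306.275  99.774]
[[456.088 310.263  90.567]
 [503.882 303.852  99.263]
 [483.693 306.825 104.495]
 [501.08  304.163 104.77 ]]
 sides [48.2, 20.4, 17.6, 45.4] yaw of side 1-2 deg -7.186527781653776
black mean [467.714 425.338 105.644]
[[438.27  427.575 107.582]
 [483.748 422.977 108.334]
 [465.028 426.098 104.172]
 [483.809 424.703 102.49 ]]
 sides [45.7, 19.0, 18.8, 45.6] yaw of side 1-2 deg 0.5320824670273513
red b,a mean [424.884 359.491  60.712]
[[434.03  300.199  59.863]
 [415.738 418.784  61.562]]
blue [479.985 307.057  94.915] ptr yaw -7.639635215149367 len 48.22177524913749
black [461.009 425.276 107.958] ptr yaw -5.773554535774463 len 45.70999519098717
w6u0 [array([453.62 , 311.407, 105.   ]), array([502.261, 304.218, 105.   ]), array([438.584, 428.273, 105.   ]), array([484.722, 423.693, 105.   ])] [477.941 307.812 105.   ] [461.653 425.983 105.   ]
disc @75 [array([476.357, 308.407,  75.   ]), array([458.709, 423.397,  75.   ])]
w6u1 [array([456.617, 312.779, 105.   ]), array([503.124, 305.198, 105.   ]), array([438.042, 427.994, 105.   ]), array([483.793, 423.614, 105.   ])] [479.87  308.989 105.   ] [460.917 425.804 105.   ]
disc @75 [array([478.124, 309.617,  75.   ]), array([460.377, 424.604,  75.   ])]
```

The axes are: blue about (478.2, 308), black about (460.1, 425.3). Unit yaw is 8.8°. The dimmers read roughly 3.44 and 3.39 rad. I'll turn blue first, using joint 6 only and watching the wrist torque for the end stop.

```bash
cat > turn.py <<'E'
from h import *
def turn(xy,baryaw,ang):
    q=down(np.radians(baryaw)+np.pi/2)
    arm.ungrasp(); arm.move_pose([*xy,200],q)
    arm.move_l([*xy,115],velocity=150)
    if arm.move_l([*xy,82],velocity=50,force_limit=12): print('HIT',arm.get_obs()); return
    arm.gripper_close(30); arm.sleep(.4)
    o=arm.get_obs(); print('w',o['grip_width'],'F',o['force'],'T',o['wrist_torque'],'j',o['joints'])
    if not 10<o['grip_width']<20: print('BAD'); return
    j0=o['joints'].copy(); t0=o['wrist_torque'][2]; done=0
    while True:
        rem=ang-done
        step=0.4 if rem>0.6 else (rem-0.2 if rem>0.25 else 0.05)
        done+=step; j=j0.copy(); j[5]=j0[5]-done
        if j[5]<-3.1: print('range');break
        arm.move_joints(j); arm.sleep(.15)
        o=arm.get_obs(); print(f"{done:.2f} act {j0[5]-o['joints'][5]:.3f} T {o['wrist_torque'][2]-t0:.3f} F {o['force']} w {o['grip_width']:.1f}")
        if abs(o['wrist_torque'][2]-t0)>0.35: print('stop felt'); break
        if done>ang+0.35: print('no stop'); break
E
python3 - <<'E'
from turn import *
turn((478.2,308),-8.5,3.44)
E
```

```text
w 13.305775711539187 F [-0.662 -5.222  5.264] T [-1.034  0.237  0.052] j [ 0.572  0.358 -0.342  0.872 -0.002  0.72 ]
0.40 act 0.398 T -0.061 F [ 0.114 -2.838  1.639] w 13.4
0.80 act 0.798 T -0.076 F [-0.456 -3.154  2.879] w 13.4
1.20 act 1.198 T -0.188 F [-1.481 -3.868  3.705] w 13.1
1.60 act 1.598 T -0.105 F [-0.329 -5.323  4.546] w 13.6
2.00 act 1.998 T -0.006 F [-0.898 -5.316  4.194] w 13.6
2.40 act 2.398 T -0.027 F [-0.229 -4.872  4.226] w 13.2
2.80 act 2.796 T -0.019 F [-0.049 -4.401  4.333] w 13.5
3.20 act 3.194 T -0.051 F [ 0.22  -5.074  3.216] w 13.5
3.25 act 3.244 T -0.002 F [-0.347 -5.622  3.418] w 12.9
3.30 act 3.294 T 0.014 F [-0.152 -5.565  2.871] w 13.4
3.35 act 3.344 T -0.035 F [ 0.539 -5.     4.294] w 13.1
3.40 act 3.394 T -0.025 F [-0.232 -5.182  3.065] w 13.0
3.45 act 3.444 T -0.028 F [ 0.662 -5.338  3.571] w 13.0
3.50 act 3.497 T -1.364 F [ 0.648 -5.227  4.207] w 13.5
stop felt
```

The end stop was felt at about 3.47 rad. I'll release and do the black one.

```bash
python3 - <<'E'
from turn import *
def rel():
    arm.ungrasp(); arm.sleep(.2); p=arm.get_obs()['position']; arm.move_l([p[0],p[1],210],velocity=150)
rel()
turn((460.1,425.3),-5.6,3.39)
rel()
arm.move_pose((480,330,300),down(np.pi/2)); arm.sleep(.3); snap('wrist','w7u'); print(arm.get_obs()['t'])
E
python3 -c "
import cv2;im=cv2.imread('pics/w7u.png')[80:240,220:460];cv2.imwrite('pics/w7uz.png',cv2.resize(im,None,fx=3.3,fy=3.3,interpolation=2))"
```

```text
w 13.352733146462935 F [-0.878 -0.862  4.634] T [-0.431  0.223  0.034] j [ 0.746  0.456 -0.193  0.922 -0.     0.844]
0.40 act 0.398 T -0.130 F [-1.399 -0.572  2.632] w 13.4
0.80 act 0.798 T -0.030 F [-0.656  1.241  1.386] w 13.4
1.20 act 1.198 T -0.025 F [-2.578  2.408  1.677] w 13.4
1.60 act 1.597 T -0.034 F [-4.413  2.573  2.048] w 13.5
2.00 act 1.997 T 0.010 F [-3.959  2.797  2.151] w 13.7
2.40 act 2.397 T 0.011 F [-5.79   2.805  3.238] w 13.3
2.80 act 2.797 T -0.008 F [-6.225  2.466  4.198] w 13.0
3.19 act 3.187 T 0.057 F [-6.453  1.645  3.481] w 13.6
3.24 act 3.237 T 0.035 F [-5.628  1.79   3.628] w 13.8
3.29 act 3.287 T 0.032 F [-5.213  0.424  4.496] w 13.1
3.34 act 3.337 T -0.041 F [-5.313  1.95   3.814] w 13.6
3.39 act 3.387 T 0.035 F [-6.315  1.595  3.727] w 13.4
3.44 act 3.435 T -1.006 F [-4.591  1.618  4.827] w 13.1
stop felt
90.625
```

View pics/w7uz.png

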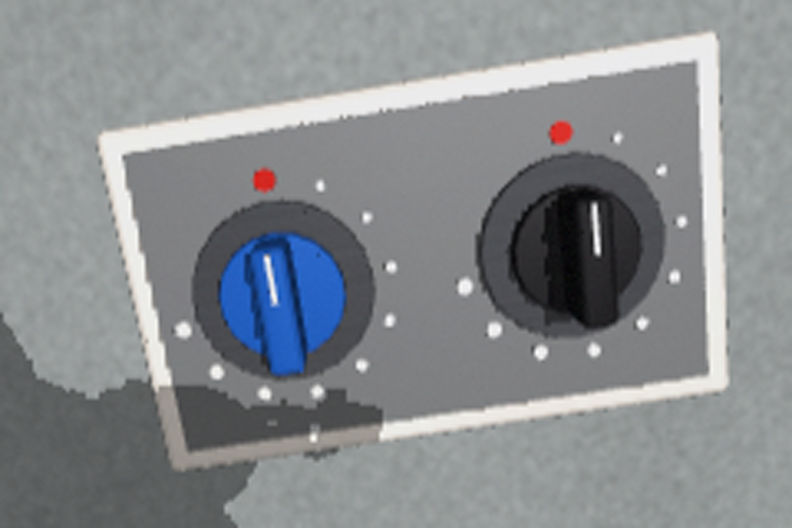

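Both pointers now aim at their red dots: blue (270,280), black (596,230). I'll check the angles numerically, look at the tote again, and check that the bottle and mug haven't moved.

Run:
```python
from pp import *
_,c,P=load('w7u')
g=lambda p,z:onz(c,P,(p[0]/3.3+220,p[1]/3.3+80),z)
for n,a,b in(('blue',(275,305),(266,256)),('black',(597,254),(595,204))):
    d=g(b,105)-g(a,105); print(n,'ptr yaw',np.degrees(np.arctan2(d[1],d[0]))%360)
r=g((561,132),61)-g((264,180),61); print('unit -x yaw',np.degrees(np.arctan2(r[1],r[0]))+90)
look('w8t',(500,-370,330)); 
arm.move_joints([1.313,0.314,-0.047,1.21,0,1.571]); snap('top','top8')
```

```text
blue ptr yaw 189.01704842516952
black ptr yaw 187.12912332227344
unit -x yaw 188.90721858009647
t 93.4583
```

View pics/w8t.png

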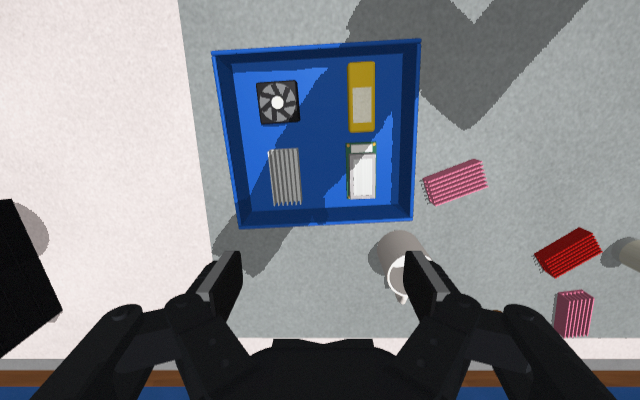

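View pics/top8.png

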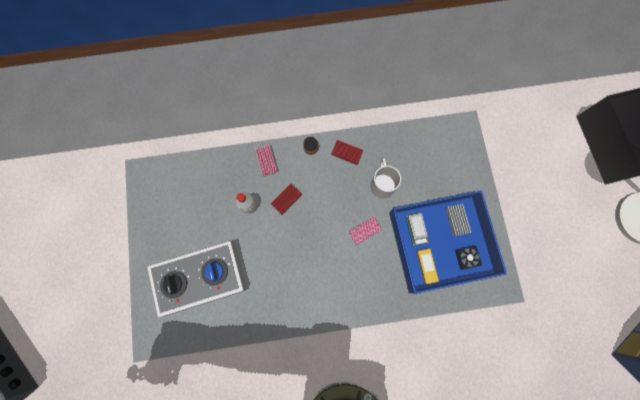

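All four parts are in the tote. The bottle (247,203) and mug (387,182) are where they started, and both pointers are within 2° of off. I'm handing the job in.

```bash
python3 -c "
from cell import arm
arm.finish_job(); print(arm.get_obs()['t'])"
```

```text
the job is handed in; nothing more can be done
the job is handed in; nothing more can be done
```

I put all four parts that were on the mat (fan, heat sink, radio module and battery pack) into the tote. After that I turned both dimmers anticlockwise to their end stops and handed the job in at about 95 s of the 210 s limit. There was no transformer on the mat. The pink and red blocks were left alone.

- **Placing:** I lowered each part to about 1.5 mm above the tote floor and then released it. None was knocked aside during the run.
- **Dimmers:** I felt the end stop on both, with the wrist torque rising to about 1.0–1.4 N m. In the last picture the blue pointer was 0.1° from off and the black one 1.8° (about 0.03 rad). That is within measuring error and under the 0.1 rad limit.
- **Final pictures:** The parts were in the tote, and the bottle and mug were at their starting positions. The arm was back at its start pose and touching nothing.
- **Small disagreements:** My measurements differed from the text by about 2 mm in places: heat sink height 30.7 mm against 28, and dimmer spacing 118 mm against 120. The grip widths came out 1–2 mm under the nominal part widths. None of this affected the result.

No check failed. The interface gives no verdict, so I can't confirm the official result.

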